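Stand the note-card box in the display rack

ROBOT

A 6-joint arm with a two-finger parallel gripper is mounted at the origin on a cart in front of the work surface, level with it; the furniture and walls round the work are solid. World frame = base frame: x ahead of the robot, y to its left, z up, the work surface at z = 0. Lengths are in m, angles in rad, forces in N, time in s.
With the tool pointing down it reaches from about 0.35 to 0.725 m from the base axis. Payload 4.3 kg.
Tool frame: the origin (TCP) lies on the centre line of the jaws, within the pads' length; the fingertips stand 8 mm ahead of it and the grasp point (between the pads) lies 11 mm behind it; z points along the fingers, y is the line along which they close (so a half turn about z gives the same grasp; the last joint's range is limited). The gripper opens to 85 mm and grips with 20 to 120 N. Pads are 22 mm wide; open, the fingers measure 114 mm over their backs; the gripper's body (76 mm by 85 mm) begins 54 mm behind the grasp point. The pads swing forward as they close: fully open they stand 13 mm farther back than shut.
Start: joints at [1.209, 0.377, 0.081, 1.274, 0, 1.46], TCP at [0.143, 0.557, 0.239] pointing down, gripper open.
Joint ranges: [-2.72, 2.72], [-0.84, 1.66], [-1.02, 1.22], [-1.77, 2.12], [-1.37, 1.28], [-3.14, 3.14]. Speed limits (rad/s): [2.57, 2.57, 3.14, 3.14, 3.14, 3.14].

INTERFACE

Orientations are given as a unit quaternion [x, y, z, w].
In Python, from plant import env gives the robot as it stands.
- The arm moves only by the tool drive_tool, never from a script. Its argument "targets" is a list of rows, each an object with "linear": the shift along the tool's x, y, z in cm, a list of three; "rotation": the turn, a rotation vector about the tool's x, y, z in degrees, a list of three; "jaw": the finger opening in cm, from 0 to 8.54. In form: [{"linear": [tx, ty, tz], "rotation": [rx, ry, rz], "jaw": jaw}, ...]. A call has 1 to 12 rows; each row is the pose to reach, as a shift and turn from the pose commanded when the call began, along the tool's axes at that moment; what a row does not reach only later rows make up. A row lasts 1/10 s, in which the tool goes at most 50 mm and 8.59 degrees, less where a joint would pass 70% of its speed; a pose out of reach is approached as far as the arm can. A call with a gripper value outside its range is refused whole. The fingers move at their own pace and stop on an object; "grip_force" is the grip in N (left out, the last holds). Time passes only in rows, so rows that repeat a pose let the fingers close. It gives the time, the measured TCP pose, the force, the opening and the grip force at its end, in the units of the state.
- env.get_obs(): the state, without advancing time (a new reading comes with each control period).
- env.snapshot(name): name is "scene" or "top" or "wrist"; returns a dict with "img" (384x512x3 uint8, red, green, blue), "fx", "fy", "cx", "cy" (pixels), "view" (4x4, takes a point from world to camera coordinates). Camera axes: x right, y down, z forward; pixel columns grow to the right and rows downward; lengths in m; the calibration is good to about 2 mm. A picture is of the moment at which its call begins. There is no depth.
- env.hand_in(): hands the job in; it is judged then, once.
The state is a dict: "t": time; "joints": joint angles; "joint_velocities": joint speeds; "effort": joint torques, N m; "tool_pos": TCP position; "tcp_rot": TCP orientation; "wrist_force": force on the tool from outside, world axes, zero at the start; "moment": the same for the moment, N m; "gripper_width": finger opening in m; "grip_force": force on a finger pad.
Only numpy, scipy, OpenCV 4.12 (cv2) and the standard library are available. Lean on these libraries where they do the work, as an engineer would, in place of code of your own. Each camera call takes 0.05 s, during which the arm holds its last target. There are 200 camera calls.

TASK

Stand the magenta box of note cards on its long edge in the free slot of the wooden peg rack, the one lined with magenta felt, centred along the slot. Lower it to the felt before letting go rather than dropping it, and leave the red box in the other slot and the white-and-brown card pack on the table where they are.

Things in the scene. Friction and masses are not known exactly. Their poses are not given: they have to be found in the camera images.
- magenta_box: Flat magenta (hot pink) card box, 88 x 125 x 26 mm, about 90 g. Stands loose on the table on a long edge: 88 high, 125 long, 26 thick. x axis points straight down, y level along the length, z level through the thickness. Origin mid one large face, 44 mm above the table; the box's centre is 13 mm from it along the box's +z. Grasp from above across the 26 mm.
- lined_slot (a point): Magenta felt strip 36 x 144 mm lining the free slot (either one); origin mid its top, 17 mm over the table; y along, x across the slot, z up. Fixed rack: wood foot 180 (across) x 150 x 15 mm high, two parallel slots 90 mm apart. Dowels 10 mm thick at x +-27, y +-45 mm of each slot's centre, round tops 43 mm above the felt: 44 mm free between them.
- red_box: Flat red card box, pale floral label, 90 x 122 x 24 mm, loose, standing on its long edge (90 high) on the foot (15 mm over the table) in the other slot. x axis down, y along the slot, z through the thickness; origin mid one large face, centre 12 mm from it along +z.
- kraft_pack: Pack of white and brown cards with a grey-blue band, 99 x 129 x 31 mm, standing loose on the table on its long edge (99 high). x axis down, y along the length, z through the thickness; origin mid one large face, centre 15 mm from it along +z. It and the magenta box stand at two places 130 mm or more apart, swapped at random.

How it is judged:
By the outcome, as a careful person would: the job done as asked, in the order asked, and still so for the second after the job is handed in, with the robot touching nothing.
It also fails if it takes over 35 s, if anything falls off the work surface, if the arm or the gripper's body presses on something with over 40 N, if the wrist force passes 120 N, or if a joint passes its speed limit or range.

## Working session

There is one attempt and no reset: what is moved stays moved. The work goes in short steps, Python scripts to look and compute and a tool call to move; the robot and the scene stay as the last step left them, time stands still between calls to the robot, and variables do not carry over. Pictures are saved under pics/ and viewed, at most 10 in all, crops included, and the job is handed in when it is done.

Besides the shell and the picture viewer there is one more tool, called after "Request:" as name(argument=value, ...), one argument or row to a line, values as JSON. drive_tool: Moves the arm, as the interface text tells. Its arguments: {"type":"object","properties":{"targets":{"type":"array"},"grip_force":{"type":"number"}},"required":["targets"]}

```bash
mkdir -p pics; python3 - <<'E'
from plant import env
import cv2,numpy as np,pickle
d={}
for n in("scene","top"):
    s=env.snapshot(n);d[n]=s;cv2.imwrite(f"pics/{n}0.png",s["img"][...,::-1]);print(n,s["fx"],s["cx"],s["cy"],np.round(s["view"],4).tolist())
pickle.dump(d,open("s0.pkl","wb"))
o=env.get_obs();print(o)
E
```

```text
scene 415.5263776524878 255.2809737570518 185.76082946316748 [[0.7176, -0.6965, 0.0006, -0.3823], [-0.3472, -0.3585, -0.8666, 0.2382], [0.6038, 0.6216, -0.4991, 0.5733], [0.0, 0.0, 0.0, 1.0]]
top 436.8321738289088 259.13721646226475 196.71889537411 [[0.0783, -0.9969, 0.0068, -0.0197], [-0.9647, -0.0775, -0.2519, 0.5426], [0.2516, 0.0131, -0.9677, 0.8284], [0.0, 0.0, 0.0, 1.0]]
{'t': 0.1, 'joints': array([1.20868930e+00, 3.78005225e-01, 7.97925678e-02, 1.27439695e+00,
       4.63104850e-05, 1.46055899e+00]), 'joint_velocities': array([ 0.001398  , -0.00218356,  0.00470669, -0.00023545, -0.00081714,
       -0.00065324]), 'effort': array([ 1.77758862e-03, -4.64692855e+01,  2.70583069e+01,  1.19306491e-02,
       -4.04182049e-05,  5.71056759e-06]), 'tool_pos': array([0.14304603, 0.55634842, 0.23845841]), 'tcp_rot': array([ 1.25602200e-01,  9.92080271e-01, -8.76056436e-04, -2.34651099e-04]), 'wrist_force': array([ 0.26140874, -0.05865146,  0.48308489]), 'moment': array([-0.01011473,  0.01839977,  0.02077217]), 'grip_force': 0.0, 'gripper_width': 0.08515939252831844}
```

View pics/scene0.png

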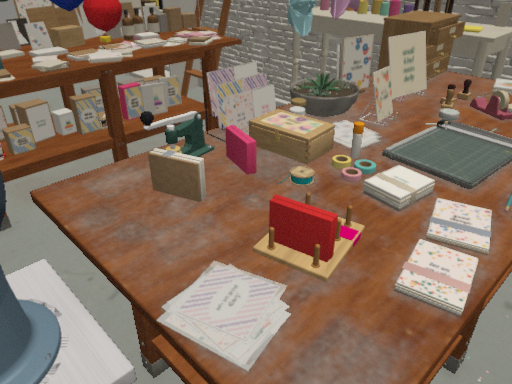

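View pics/top0.png

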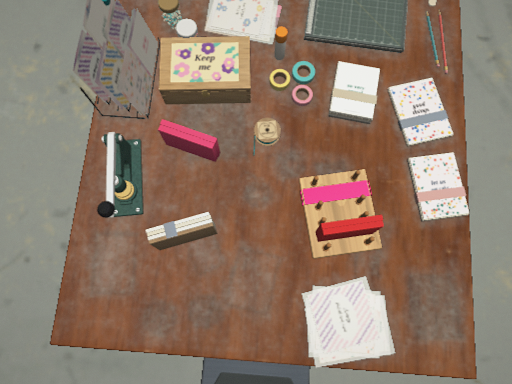

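The magenta box is at about (188,140) in the top view, with the kraft pack at (180,230). The felt slot is the far one, at (336,192), and the red box stands in the near slot at (352,228). Next I'll fit poses by silhouette.

```bash
cat > h.py <<'E'
import numpy as np,cv2
from scipy.optimize import minimize
def proj(s,P):
    c=np.c_[P,np.ones(len(P))]@np.array(s["view"]).T
    return np.c_[s["fx"]*c[:,0]/c[:,2]+s["cx"],s["fy"]*c[:,1]/c[:,2]+s["cy"]]
def unproj(s,uv,z):
    V=np.array(s["view"]);R,t=V[:3,:3],V[:3,3];C=-R.T@t
    d=R.T@np.array([(uv[0]-s["cx"])/s["fx"],(uv[1]-s["cy"])/s["fy"],1]);return C+d*(z-C[2])/d[2]
def corners(p,dim,z0):  # p=x,y,yaw ; dim=across(thick),along,height
    x,y,a=p;c,s_=np.cos(a),np.sin(a)
    q=np.array([[i,j,k] for i in(-.5,.5) for j in(-.5,.5) for k in(0,1)])*dim
    return np.c_[x+c*q[:,0]-s_*q[:,1],y+s_*q[:,0]+c*q[:,1],q[:,2]+z0]
def comp(s,lo,hi,near,hullit=False):
    h=cv2.cvtColor(s["img"],cv2.COLOR_RGB2HSV);m=cv2.inRange(h,lo,hi)
    m=cv2.morphologyEx(m,cv2.MORPH_CLOSE,np.ones((3,3)))
    _,l,st,ce=cv2.connectedComponentsWithStats(m)
    ok=[i for i in range(1,len(st)) if st[i,4]>60]
    i=min(ok,key=lambda i:np.hypot(*(ce[i]-near)));m=(l==i).astype(np.uint8)
    if hullit:
        c=cv2.findNonZero(m);o=np.zeros_like(m);cv2.fillConvexPoly(o,cv2.convexHull(c),1);m=o
    return m
def fit(views,dim,z0,p0):
    def cost(p):
        t=0
        for s,m in views:
            o=np.zeros((384*4,512*4),np.uint8)
            h=cv2.convexHull(((proj(s,corners(p,dim,z0))+.5)*4-.5).astype(np.float32))
            cv2.fillConvexPoly(o,np.round(h).astype(np.int32),1)
            M=cv2.resize(m,None,fx=4,fy=4,interpolation=cv2.INTER_NEAREST)
            t+=1-(o&M).sum()/(o|M).sum()
        return t/len(views)
    best=None
    for da in(-.3,-.1,.1,.3):
        r=minimize(cost,np.array(p0)+[0,0,da],method="Nelder-Mead",options=dict(initial_simplex=np.array(p0)+[0,0,da]+np.array([[0,0,0],[.015,0,0],[0,.015,0],[0,0,.1]]),xatol=2e-4,fatol=1e-4))
        if best is None or r.fun<best.fun:best=r
    return best.x,best.fun
E
python3 - <<'E'
from h import *;import pickle
d=pickle.load(open("s0.pkl","rb"));T,S=d["top"],d["scene"]
mg=((155,120,90),(172,255,255))
mt=comp(T,*mg,(188,140));ms=comp(S,*mg,(240,150));mf=comp(T,*mg,(336,192))
print(mt.sum(),ms.sum(),mf.sum(),[cv2.boundingRect(m) for m in(mt,ms,mf)])
def yaw(a,b,z):
    A,B=unproj(T,a,z),unproj(T,b,z);v=B-A;return np.arctan2(-v[0],v[1]),(A+B)/2
a,c=yaw((216,150),(165,127),.088);print(a,c)
p0=[c[0],c[1],a]
for v in([(T,mt)],[(S,ms)],[(T,mt),(S,ms)]):print("box",fit(v,(.026,.125,.088),0,p0))
a,c=yaw((370,184),(303,197),.017);print(a,c)
print("felt",fit([(T,mf)],(.036,.144,0),.017,[c[0],c[1],a]))
hs=cv2.cvtColor(T["img"],cv2.COLOR_RGB2HSV)
rr=((174,120,60),(180,255,255))
h=cv2.cvtColor(T["img"],cv2.COLOR_RGB2HSV);print(h[228,350],h[192,336],h[137,188],h[235,350])
rt=comp(T,*rr,(352,228));rs=comp(S,*rr,(303,228));print(rt.sum(),rs.sum(),cv2.boundingRect(rt),cv2.boundingRect(rs))
a,c=yaw((382,222),(320,230),.105);print(a,c);print("red",fit([(T,rt)],(.024,.122,.09),.015,[c[0],c[1],a]))
a,c=yaw((213,220),(148,238),.099);print("kraft approx",a,c)
E
```

```text
956 1013 1048 [(159, 120, 60, 39), (226, 126, 30, 48), (300, 180, 72, 26)]
-0.36218113085425624 [0.65119335 0.17566208 0.088     ]
box (array([ 0.66586196,  0.18691285, -0.3481553 ]), np.float64(0.3397027600849257))
box (array([ 0.66225904,  0.19144141, -0.33174247]), np.float64(0.08780681367269427))
box (array([ 0.6619804 ,  0.18818515, -0.31162323]), np.float64(0.23884029101472304))
0.2767921975735859 [ 0.58379442 -0.14413674  0.017     ]
felt (array([ 0.58118042, -0.14481297,  0.22459087]), np.float64(0.09221102683120119))
[  0 187 219] [167 176 242] [172 166 229] [179 172  83]
220 1444 (316, 227, 63, 14) (270, 202, 65, 59)
0.20886236836956654 [ 0.48899279 -0.15964748  0.105     ]
red (array([ 0.48626678, -0.15626327,  0.30197165]), np.float64(0.8132613806368882))
kraft approx 0.3568938347623674 [0.45795215 0.17001032 0.099     ]
```

```bash
python3 - <<'E'
from h import *;import pickle
d=pickle.load(open("s0.pkl","rb"));T,S=d["top"],d["scene"]
mg=((155,110,60),(178,255,255))
mt=comp(T,*mg,(188,140));ms=comp(S,*mg,(240,150))
print(mt.sum(),ms.sum(),cv2.boundingRect(mt),cv2.boundingRect(ms))
p0=[.66,.188,-.33]
for v in([(T,mt)],[(S,ms)],[(T,mt),(S,ms)]):
    r=fit(v,(.026,.125,.088),0,p0);print("box",r)
mf=comp(T,(155,120,90),(172,255,255),(336,192),True)
f=fit([(T,mf)],(.036,.144,0),.017,[.581,-.145,.225]);print("felt",f)
for t in(T,S):
    t["img"][...,:]=np.dstack([cv2.bitwise_or(cv2.inRange(cv2.cvtColor(t["img"],cv2.COLOR_RGB2HSV),(0,150,60),(4,255,255)),cv2.inRange(cv2.cvtColor(t["img"],cv2.COLOR_RGB2HSV),(174,150,50),(180,255,255)))]*3) if 0 else t["img"]
im=T["img"].copy()
for p,dm,z in((r[0],(.026,.125,.088),0),(f[0],(.036,.144,0),.017)):
    q=proj(T,corners(p,dm,z))
    for i in range(8):
        for b in(1,2,4):
            if not i&b: cv2.line(im,*[tuple(int(round(k*16)) for k in q[j]) for j in(i,i|b)],(0,255,0),1,cv2.LINE_8,4)
cv2.imwrite("pics/ov.png",np.hstack([cv2.resize(im[110:170,150:230],None,fx=5,fy=5,interpolation=0),cv2.resize(im[165:225,295:375],None,fx=5,fy=5,interpolation=0)])[...,::-1])
E
```

```text
1391 1090 (158, 119, 62, 42) (226, 125, 30, 49)
box (array([ 0.66317782,  0.18457368, -0.284125  ]), np.float64(0.055567374377739065))
box (array([ 0.66012126,  0.18779804, -0.30590888]), np.float64(0.050848385331144))
box (array([ 0.66226739,  0.18643063, -0.27843138]), np.float64(0.08859271364145682))
felt (array([ 0.58049957, -0.14253105,  0.22857107]), np.float64(0.09831906121154455))
```

View pics/ov.png

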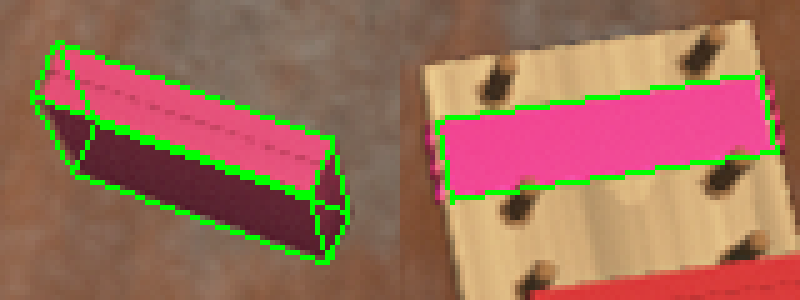

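The fit matches both: box at (0.662, 0.186), yaw about −0.29; felt at (0.580, −0.143), yaw 0.228. Next I work out the moves.

```bash
cat > mv.py <<'E'
import sys,numpy as np
from plant import env
from scipy.spatial.transform import Rotation as R
def go(x,y,z,ang):  # ang: world angle (rad) of tool y axis
    o=env.get_obs();r=R.from_quat(o["tcp_rot"])
    ty=np.array([np.cos(ang),np.sin(ang),0]);tz=np.array([0,0,-1.])
    best=min((R.from_matrix(np.c_[np.cross(s*ty,tz),s*ty,tz]) for s in(1,-1)),key=lambda q:(r.inv()*q).magnitude())
    print("t",o["t"],"joints",np.round(o["joints"],2),"pos",np.round(o["tool_pos"],4),"F",np.round(o["wrist_force"],1))
    for q in(1,-1):
        Q=R.from_matrix(np.c_[np.cross(q*ty,tz),q*ty,tz]);print("lin cm",np.round(100*r.inv().apply(np.array([x,y,z])-o["tool_pos"]),2),"rot",np.round(np.degrees((r.inv()*Q).as_rotvec()),1))
if __name__=="__main__":go(*map(float,sys.argv[1:]))
E
python3 mv.py .640 .190 .22 -.29
```

```text
t 0.1 joints [1.21 0.38 0.08 1.27 0.   1.46] pos [0.143  0.5563 0.2385] F [ 0.3 -0.1  0.5]
lin cm [-57.26 -23.09   1.87] rot [-0.1  0.1 92.2]
lin cm [-57.26 -23.09   1.87] rot [ -0.1  -0.1 -87.8]
```

Request:
drive_tool(
  targets=[
    {"linear":[-4,-1.6,0],"rotation":[0,0,7],"jaw":6.5},
    {"linear":[-8.5,-3.4,0],"rotation":[0,0,14],"jaw":6.5},
    {"linear":[-13,-5.2,0],"rotation":[0,0,22],"jaw":6.5},
    {"linear":[-17.5,-7,0],"rotation":[0,0,30],"jaw":6.5},
    {"linear":[-22,-8.8,0],"rotation":[0,0,38],"jaw":6.5},
    {"linear":[-26.5,-10.6,0],"rotation":[0,0,46],"jaw":6.5},
    {"linear":[-31,-12.4,0],"rotation":[0,0,54],"jaw":6.5},
    {"linear":[-35.5,-14.2,0],"rotation":[0,0,62],"jaw":6.5},
    {"linear":[-40,-16,0.5],"rotation":[0,0,70],"jaw":6.5},
    {"linear":[-44.5,-18,1],"rotation":[0,0,78],"jaw":6.5},
    {"linear":[-49,-20,1.5],"rotation":[0,0,86],"jaw":6.5},
    {"linear":[-53,-21.5,1.9],"rotation":[0,0,92.2],"jaw":6.5},
  ],
)

```text
t: 1.3
tool_pos: [0.6043, 0.2145, 0.2194]
tcp_rot: [0.804, 0.595, -0.0, -0.0]
wrist_force: [0.3, 1.3, 0.1]
gripper_width: 0.0652
grip_force: 0.0
```

```bash
python3 mv.py .662 .1865 .18 -.29
```

```text
t 1.3 joints [ 0.24  0.52  0.26  1.31 -0.    2.11] pos [0.6043 0.2145 0.2194] F [0.3 1.3 0.1]
lin cm [-0.99  6.34  3.94] rot [-0.   0.  -0.4]
lin cm [-0.99  6.34  3.94] rot [1.000e-01 1.000e-01 1.796e+02]
```

Request:
drive_tool(
  targets=[
    {"linear":[-0.3,2,1],"rotation":[0,0,0],"jaw":6.5},
    {"linear":[-0.6,4,2],"rotation":[0,0,0],"jaw":6.5},
    {"linear":[-1,6.3,3.5],"rotation":[0,0,0],"jaw":6.5},
    {"linear":[-1,6.3,3.9],"rotation":[0,0,0],"jaw":6.5},
    {"linear":[-1,6.3,3.9],"rotation":[0,0,0],"jaw":6.5},
  ],
)

```text
t: 1.8
tool_pos: [0.6595, 0.1887, 0.1794]
tcp_rot: [0.802, 0.597, -0.002, -0.001]
wrist_force: [0.0, -0.0, 0.1]
gripper_width: 0.0646
grip_force: 0.0
```

```bash
python3 - <<'E'
from h import *;from plant import env
s=env.snapshot("wrist");im=s["img"].copy()
q=proj(s,corners([.662,.1865,-.29],(.026,.125,.088),0))
for i in range(8):
    for b in(1,2,4):
        if not i&b: cv2.line(im,*[tuple(int(round(k)) for k in q[j]) for j in(i,i|b)],(0,255,0),1)
cv2.imwrite("pics/w1.png",im[...,::-1])
m=comp(s,(155,110,60),(178,255,255),q.mean(0));print(m.sum())
print(fit([(s,m)],(.026,.125,.088),0,[.662,.1865,-.29]))
E
```

```text
5503
(array([ 0.66119794,  0.18582878, -0.275771  ]), np.float64(0.03731685982943367))
```

View pics/w1.png

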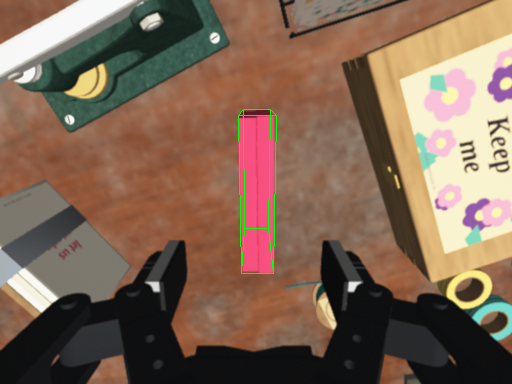

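The wrist view shows the box upright, centred between the fingers at column 257, and clear of the gift box on the right. The refit gives (0.661, 0.186), yaw −0.28.

```bash
python3 mv.py .6615 .186 .058 -.279
```

```text
t 1.85 joints [0.19 0.64 0.35 1.29 0.   2.05] pos [0.6595 0.1892 0.1807] F [-0.2 -0.5  0.6]
lin cm [-0.24  0.3  12.26] rot [-0.1  0.  -0.6]
lin cm [-0.24  0.3  12.26] rot [  0.    0.2 179.4]
```

Request:
drive_tool(
  targets=[
    {"linear":[-0.2,0.3,2],"rotation":[0,0,-0.6],"jaw":6.0},
    {"linear":[-0.2,0.3,5],"rotation":[0,0,-0.6],"jaw":6.0},
    {"linear":[-0.2,0.3,8],"rotation":[0,0,-0.6],"jaw":6.0},
    {"linear":[-0.2,0.3,10.5],"rotation":[0,0,-0.6],"jaw":6.0},
    {"linear":[-0.2,0.3,12],"rotation":[0,0,-0.6],"jaw":6.0},
    {"linear":[-0.2,0.3,12.2],"rotation":[0,0,-0.6],"jaw":6.0},
    {"linear":[-0.2,0.3,12.2],"rotation":[0,0,-0.6],"jaw":6.0},
  ],
)

```text
t: 2.55
tool_pos: [0.6624, 0.1869, 0.0601]
tcp_rot: [0.798, 0.602, 0.0, -0.0]
wrist_force: [0.5, 0.2, 0.0]
gripper_width: 0.0603
grip_force: 0.0
```

```bash
python3 mv.py .6615 .186 .058 -.279
```

```text
t 2.55 joints [0.18 0.7  0.15 1.02 0.   2.03] pos [0.6624 0.1869 0.0601] F [0.5 0.2 0. ]
lin cm [-0.11 -0.06  0.21] rot [ 0. -0.  0.]
lin cm [-0.11 -0.06  0.21] rot [   0.    0. -180.]
```

Request:
drive_tool(
  targets=[
    {"linear":[-0.1,-0.1,0.2],"rotation":[0,0,0],"jaw":4.5},
    {"linear":[-0.1,-0.1,0.2],"rotation":[0,0,0],"jaw":3.2},
    {"linear":[-0.1,-0.1,0.2],"rotation":[0,0,0],"jaw":2.6},
    {"linear":[-0.1,-0.1,0.2],"rotation":[0,0,0],"jaw":2.0},
    {"linear":[-0.1,-0.1,0.2],"rotation":[0,0,0],"jaw":2.0},
    {"linear":[-0.1,-0.1,0.2],"rotation":[0,0,0],"jaw":2.0},
    {"linear":[-0.1,-0.1,0.2],"rotation":[0,0,0],"jaw":2.0},
    {"linear":[-0.1,-0.1,0.2],"rotation":[0,0,0],"jaw":2.0},
  ],
  grip_force=30,
)

```text
t: 3.35
tool_pos: [0.6622, 0.1858, 0.0584]
tcp_rot: [0.799, 0.602, 0.001, 0.0]
wrist_force: [-1.4, -0.2, 5.9]
gripper_width: 0.0257
grip_force: 30.6
```

Request:
drive_tool(
  targets=[
    {"linear":[0,0,-0.5],"rotation":[0,0,0],"jaw":2.0},
    {"linear":[0,0,-2],"rotation":[0,0,0],"jaw":2.0},
    {"linear":[0,0,-4.5],"rotation":[0,0,0],"jaw":2.0},
    {"linear":[0,0,-7.5],"rotation":[0,0,0],"jaw":2.0},
    {"linear":[0,0,-10.5],"rotation":[0,0,0],"jaw":2.0},
    {"linear":[0,0,-13],"rotation":[0,0,0],"jaw":2.0},
    {"linear":[0,0,-14],"rotation":[0,0,0],"jaw":2.0},
    {"linear":[0,0,-14],"rotation":[0,0,0],"jaw":2.0},
  ],
)

```text
t: 4.15
tool_pos: [0.6626, 0.1857, 0.1987]
tcp_rot: [0.799, 0.602, 0.001, 0.001]
wrist_force: [-0.4, 0.2, -1.0]
gripper_width: 0.0258
grip_force: 30.0
```

```bash
python3 mv.py .5805 -.1435 .2 .228;  python3 - <<'E'
from h import *;from plant import env
s=env.snapshot("wrist");cv2.imwrite("pics/w2.png",s["img"][...,::-1])
E
```

```text
t 4.15 joints [ 0.18  0.63  0.39  1.32 -0.    2.03] pos [0.6626 0.1857 0.1987] F [-0.4  0.2 -1. ]
lin cm [-33.9    1.2   -0.17] rot [  0.2  -0.  -29.1]
lin cm [-33.9    1.2   -0.17] rot [ -0.   -0.2 150.9]
```

View pics/w2.png

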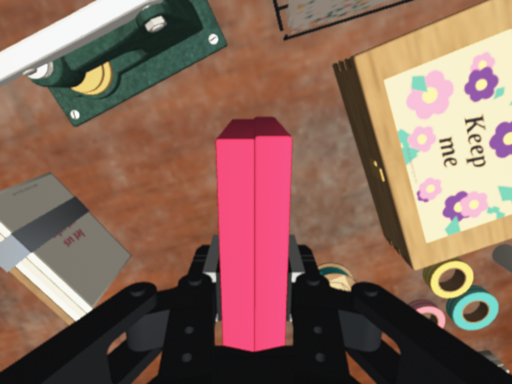

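The box is held straight in the jaws, spanning columns 217–291. Carrying it over to a point above the slot.

Request:
drive_tool(
  targets=[
    {"linear":[-1,0,-0.2],"rotation":[0,0,-1],"jaw":2.0},
    {"linear":[-3.5,0.1,-0.2],"rotation":[0,0,-3],"jaw":2.0},
    {"linear":[-7,0.2,-0.2],"rotation":[0,0,-6],"jaw":2.0},
    {"linear":[-11,0.4,-0.2],"rotation":[0,0,-9.5],"jaw":2.0},
    {"linear":[-15,0.5,-0.2],"rotation":[0,0,-13],"jaw":2.0},
    {"linear":[-19,0.7,-0.2],"rotation":[0,0,-16.5],"jaw":2.0},
    {"linear":[-23,0.8,-0.2],"rotation":[0,0,-20],"jaw":2.0},
    {"linear":[-27,1,-0.2],"rotation":[0,0,-23.5],"jaw":2.0},
    {"linear":[-30.5,1.1,-0.2],"rotation":[0,0,-26.5],"jaw":2.0},
    {"linear":[-33,1.2,-0.2],"rotation":[0,0,-28.5],"jaw":2.0},
    {"linear":[-33.9,1.2,-0.2],"rotation":[0,0,-29.1],"jaw":2.0},
    {"linear":[-33.9,1.2,-0.2],"rotation":[0,0,-29.1],"jaw":2.0},
  ],
)

```text
t: 5.4
tool_pos: [0.5784, -0.1441, 0.1976]
tcp_rot: [0.623, 0.782, -0.0, -0.001]
wrist_force: [-0.9, 0.7, -0.7]
gripper_width: 0.0258
grip_force: 29.9
```

```bash
python3 mv.py .5805 -.1435 .0764 .228;  python3 - <<'E'
from h import *;from plant import env;import pickle
s=env.snapshot("wrist");pickle.dump(s,open("w3.pkl","wb"));im=s["img"].copy()
def dr(p,dm,z):
    q=proj(s,corners(p,dm,z))
    for i in range(8):
        for b in(1,2,4):
            if not i&b: cv2.line(im,*[tuple(int(round(k)) for k in q[j]) for j in(i,i|b)],(0,255,0),1)
dr([.5805,-.1435,.228],(.036,.144,0),.017)
o=env.get_obs()["tool_pos"];dr([o[0],o[1],.228],(.026,.125,.088),o[2]-.0584)
cv2.imwrite("pics/w3.png",im[...,::-1])
E
```

```text
t 5.4 joints [-0.35  0.44  0.06  1.2   0.    0.99] pos [ 0.5784 -0.1441  0.1976] F [-0.9  0.7 -0.7]
lin cm [-1.000e-02  2.500e-01  1.212e+01] rot [-0.1 -0.1 -0.1]
lin cm [-1.000e-02  2.500e-01  1.212e+01] rot [ -0.2   0.2 179.9]
```

View pics/w3.png

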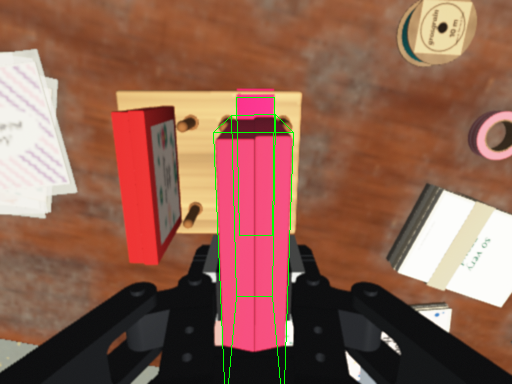

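```bash
python3 - <<'E'
from h import *;import pickle
d=pickle.load(open("s0.pkl","rb"));T=d["top"];s=pickle.load(open("w3.pkl","rb"))
mf=comp(T,(155,120,90),(172,255,255),(336,192),True)
for L in(.144,.15,.154):print(L,fit([(T,mf)],(.036,L,.0),.017,[.581,-.145,.225]))
# felt end edges in wrist (box far end removed): unproject
h=cv2.cvtColor(s["img"],cv2.COLOR_RGB2HSV);m=cv2.inRange(h,(155,120,90),(172,255,255))
print([int(np.flatnonzero(m[:,c])[0]) for c in(240,250,256,262,270)],[(r,np.flatnonzero(m[r])[[0,-1]]) for r in(95,105)])
u=np.array([np.cos(.228),np.sin(.228)]);v=np.array([-np.sin(.228),np.cos(.228)]);c=np.array([.5805,-.1435])
def loc(S,uv,z):
    q=unproj(S,uv,z)[:2]-c;return np.round(1000*np.array([q@u,q@v]),1)
for uv in((237,100),(274,100),(256,90)):print("wrist",uv,loc(s,uv,.017))
for uv in((117,93),(301,93)):print("foot far corners",loc(s,uv,.015))
# foot corners from top view crop: crop px/5 + (295,165)
for x,y in((425,66),(748,20)):print("foot top",loc(T,(295+(x-400)/5-.5,165+y/5-.5),.015))
E
```

```text
0.144 (array([ 0.58049957, -0.14253105,  0.22857107]), np.float64(0.09831906121154455))
0.15 (array([ 0.5800599 , -0.14153393,  0.23318084]), np.float64(0.06554958372852782))
0.154 (array([ 0.58025606, -0.14150939,  0.23184824]), np.float64(0.04790513833992094))
[89, 89, 89, 89, 89] [(95, array([237, 273])), (105, array([237, 273]))]
wrist (237, 100) [-17.2  69.2]
wrist (274, 100) [18.2 69. ]
wrist (256, 90) [ 0.9 78.2]
foot far corners [-132.1   76. ]
foot far corners [44.  75.4]
foot top [44.4 73.9]
foot top [ 44.4 -72.1]
```

Request:
drive_tool(
  targets=[
    {"linear":[0.1,0.2,1.0],"rotation":[0,0,0],"jaw":2.0},
    {"linear":[0.15,0.25,3.0],"rotation":[0,0,0],"jaw":2.0},
    {"linear":[0.15,0.25,5.0],"rotation":[0,0,0],"jaw":2.0},
    {"linear":[0.15,0.25,6.5],"rotation":[0,0,0],"jaw":2.0},
    {"linear":[0.15,0.25,7.0],"rotation":[0,0,0],"jaw":2.0},
    {"linear":[0.15,0.25,7.0],"rotation":[0,0,0],"jaw":2.0},
    {"linear":[0.15,0.25,7.0],"rotation":[0,0,0],"jaw":2.0},
  ],
)

```text
t: 6.15
tool_pos: [0.5821, -0.141, 0.1297]
tcp_rot: [0.622, 0.783, 0.0, 0.0]
wrist_force: [0.3, -0.2, -0.5]
gripper_width: 0.0254
grip_force: 29.9
```

```bash
python3 mv.py .5803 -.142 .0764 .229;  python3 - <<'E'
from h import *;from plant import env
s=env.snapshot("scene");cv2.imwrite("pics/s4.png",cv2.resize(s["img"][130:290,220:400],None,fx=3,fy=3)[...,::-1])
E
```

```text
t 6.15 joints [-0.34  0.48 -0.06  1.04  0.    1.  ] pos [ 0.5821 -0.141   0.1297] F [ 0.3 -0.2 -0.5]
lin cm [-0.06 -0.21  5.33] rot [0. 0. 0.]
lin cm [-0.06 -0.21  5.33] rot [-0.0e+00  1.0e-01 -1.8e+02]
```

View pics/s4.png

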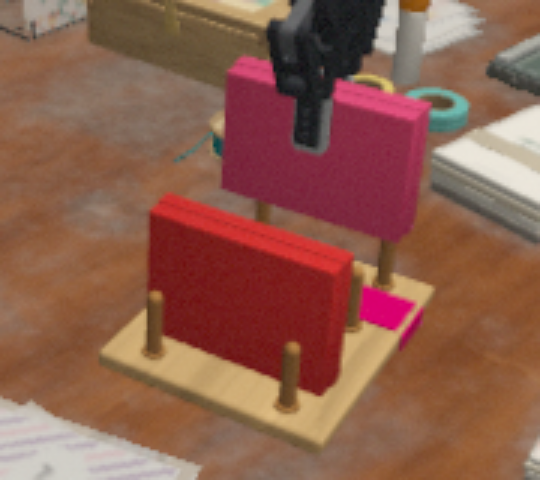

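The box is level above the dowels, over the far slot. Lowering it now.

Request:
drive_tool(
  targets=[
    {"linear":[-0.05,-0.15,0.3],"rotation":[0,0,0],"jaw":2.0},
    {"linear":[-0.05,-0.15,1.2],"rotation":[0,0,0],"jaw":2.0},
    {"linear":[-0.05,-0.15,2.2],"rotation":[0,0,0],"jaw":2.0},
    {"linear":[-0.05,-0.15,3.2],"rotation":[0,0,0],"jaw":2.0},
    {"linear":[-0.05,-0.15,4.2],"rotation":[0,0,0],"jaw":2.0},
    {"linear":[-0.05,-0.15,4.8],"rotation":[0,0,0],"jaw":2.0},
    {"linear":[-0.05,-0.15,5.0],"rotation":[0,0,0],"jaw":2.0},
    {"linear":[-0.05,-0.15,5.0],"rotation":[0,0,0],"jaw":2.0},
  ],
)

```text
t: 7.0
tool_pos: [0.58, -0.1423, 0.0788]
tcp_rot: [0.622, 0.783, -0.0, -0.0]
wrist_force: [0.7, -0.2, -0.4]
gripper_width: 0.0258
grip_force: 29.9
```

```bash
python3 mv.py .5803 -.142 .0754 .229
```

```text
t 7.0 joints [-0.35  0.51 -0.14  0.92  0.    1.  ] pos [ 0.58   -0.1423  0.0788] F [ 0.7 -0.2 -0.4]
lin cm [0.02 0.04 0.34] rot [-0. -0. -0.]
lin cm [0.02 0.04 0.34] rot [-0.0e+00  1.0e-01  1.8e+02]
```

Request:
drive_tool(
  targets=[
    {"linear":[0,0,0.1],"rotation":[0,0,0],"jaw":2.0},
    {"linear":[0,0,0.2],"rotation":[0,0,0],"jaw":2.0},
    {"linear":[0,0,0.3],"rotation":[0,0,0],"jaw":2.0},
    {"linear":[0,0,0.3],"rotation":[0,0,0],"jaw":2.0},
    {"linear":[0,0,0.3],"rotation":[0,0,0],"jaw":2.0},
  ],
)

```text
t: 7.5
tool_pos: [0.5803, -0.1424, 0.0764]
tcp_rot: [0.622, 0.783, 0.0, 0.0]
wrist_force: [-0.1, 0.7, -1.9]
gripper_width: 0.0257
grip_force: 29.9
```

Request:
drive_tool(
  targets=[
    {"linear":[0,0,0.05],"rotation":[0,0,0],"jaw":2.0},
    {"linear":[0,0,0.1],"rotation":[0,0,0],"jaw":2.0},
    {"linear":[0,0,0.1],"rotation":[0,0,0],"jaw":2.0},
    {"linear":[0,0,0.1],"rotation":[0,0,0],"jaw":2.0},
  ],
)

```text
t: 7.9
tool_pos: [0.5803, -0.1424, 0.0755]
tcp_rot: [0.622, 0.783, 0.0, 0.0]
wrist_force: [-0.6, -0.2, 1.0]
gripper_width: 0.0255
grip_force: 30.2
```

Request:
drive_tool(
  targets=[
    {"linear":[0,0,0.05],"rotation":[0,0,0],"jaw":2.0},
    {"linear":[0,0,0.05],"rotation":[0,0,0],"jaw":2.0},
    {"linear":[0,0,0.05],"rotation":[0,0,0],"jaw":2.0},
  ],
)

```text
t: 8.2
tool_pos: [0.5803, -0.1424, 0.0754]
tcp_rot: [0.622, 0.783, 0.0, 0.0]
wrist_force: [-2.1, 1.3, 5.5]
gripper_width: 0.0259
grip_force: 30.7
```

The box is on the felt: contact force is about 5 N. Releasing and retreating.

Request:
drive_tool(
  targets=[
    {"linear":[0,0,0],"rotation":[0,0,0],"jaw":2.7},
    {"linear":[0,0,0],"rotation":[0,0,0],"jaw":3.2},
    {"linear":[0,0,0],"rotation":[0,0,0],"jaw":4.0},
    {"linear":[0,0,0],"rotation":[0,0,0],"jaw":5.0},
    {"linear":[0,0,0],"rotation":[0,0,0],"jaw":5.0},
    {"linear":[0,0,0],"rotation":[0,0,0],"jaw":5.0},
    {"linear":[0,0,-1],"rotation":[0,0,0],"jaw":5.0},
    {"linear":[0,0,-3],"rotation":[0,0,0],"jaw":5.0},
    {"linear":[0,0,-6],"rotation":[0,0,0],"jaw":5.0},
    {"linear":[0,0,-9],"rotation":[0,0,0],"jaw":5.0},
    {"linear":[0,0,-12],"rotation":[0,0,0],"jaw":5.0},
    {"linear":[0,0,-12],"rotation":[0,0,0],"jaw":5.0},
  ],
)

```text
t: 9.4
tool_pos: [0.5832, -0.1434, 0.2006]
tcp_rot: [0.622, 0.783, 0.002, 0.005]
wrist_force: [-0.5, -1.1, 0.2]
gripper_width: 0.0498
grip_force: 0.0
```

```bash
python3 - <<'E'
from h import *;from plant import env
s=env.snapshot("scene");w=env.snapshot("wrist")
m=comp(w,(155,110,60),(178,255,255),(256,200));im=w["img"].copy()
r=fit([(w,m)],(.026,.125,.088),.017,[.5803,-.142,.228]);print(r)
c=np.array([.5801,-.1421]);q=r[0][:2]-c;a=.23;print("across,along mm",1000*np.array([q@[np.cos(a),np.sin(a)],q@[-np.sin(a),np.cos(a)]]))
cv2.imwrite("pics/s5.png",np.hstack([cv2.resize(s["img"][130:290,220:380],(384,384)),im[:,64:448]])[...,::-1])
print(env.get_obs()["wrist_force"])
E
```

```text
(array([ 0.57812847, -0.1323407 ,  0.22560686]), np.float64(0.07185279836442626))
across,along mm [0.30528461 9.95177149]
[-0.35457565 -0.03992979 -0.5469407 ]
```

View pics/s5.png

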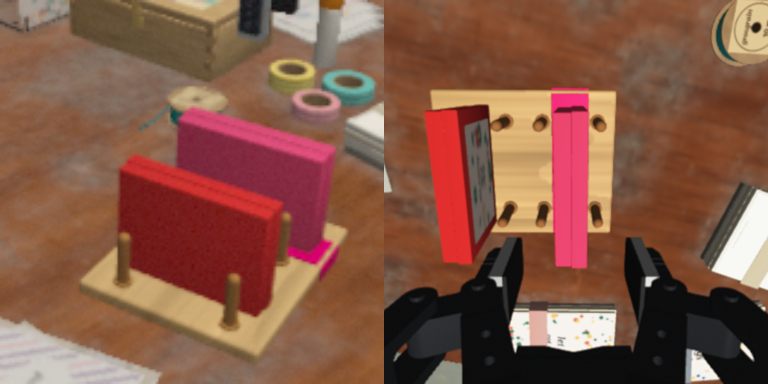

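The box stands upright between the dowels and the red box is undisturbed. The refit is biased because its mask includes the felt, so I'll measure the top edges directly.

```bash
python3 - <<'E'
from h import *;from plant import env
w=env.snapshot("wrist");s=env.snapshot("scene")
g=cv2.cvtColor(w["img"],cv2.COLOR_RGB2HSV)[:,245,:];print([(r,g[r].tolist()) for r in list(range(86,116,2))+list(range(260,274,2))])
c=np.array([.5801,-.1421]);a=.229;u=np.array([np.cos(a),np.sin(a)]);v=np.array([-np.sin(a),np.cos(a)])
for uv in((245,110),(245,267),(236,190),(268,190)):
    q=unproj(w,uv,.105)[:2]-c;print(uv,1000*q@u,1000*q@v)
m=comp(s,(155,110,60),(176,255,255),(305,190))
print(cv2.boundingRect(m))
im=s["img"].copy();q=proj(s,corners([.5801,-.1421,.229],(.026,.125,.088),.017))
for i in range(8):
    for b in(1,2,4):
        if not i&b: cv2.line(im,*[tuple(int(round(k*16)) for k in q[j]) for j in(i,i|b)],(0,255,0),1,cv2.LINE_8,4)
cv2.imwrite("pics/s6.png",cv2.resize(im[160:260,280:380],None,fx=5,fy=5,interpolation=0)[...,::-1])
E
```

```text
[(86, [10, 167, 119]), (88, [178, 171, 149]), (90, [174, 191, 211]), (92, [18, 127, 203]), (94, [2, 137, 229]), (96, [168, 209, 247]), (98, [168, 205, 247]), (100, [168, 206, 247]), (102, [168, 205, 247]), (104, [168, 205, 247]), (106, [168, 206, 249]), (108, [171, 211, 187]), (110, [174, 186, 78]), (112, [174, 188, 84]), (114, [174, 188, 195]), (260, [172, 179, 238]), (262, [172, 179, 238]), (264, [172, 178, 238]), (266, [172, 180, 239]), (268, [178, 168, 194]), (270, [10, 181, 117]), (272, [10, 173, 121])]
(245, 110) -3.945615647683983 63.313329929104576
(245, 267) -5.199954279600878 -59.53385126306339
(236, 190) -11.242112907580188 5.48452350163447
(268, 190) 12.607564716931636 5.4005820780097045
(294, 175, 67, 72)
```

View pics/s6.png

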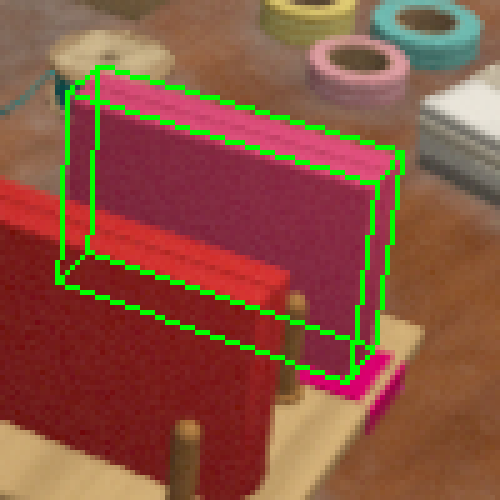

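The box is centred within about 1 mm, upright on the felt, and the gripper is clear.

```bash
python3 -c "
from plant import env
print(env.hand_in())"
```

```text
the job is handed in; nothing more can be done
None
```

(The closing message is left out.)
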